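# Open the safety-capped pen-cleaner bottle

### The job

Open the bottle that stands in the wooden block: press its safety cap down, keep it pressed while turning it anticlockwise (seen from above) about a quarter turn, then lift it off. Finish while still holding the cap in the gripper, upright and still, straight above the bottle with its rim roughly 5 to 10 cm above the bottle's mouth. Leave the glasses, the other bottles and the blotter where they stand.

Things in the scene. Friction and masses are not known exactly. Their poses are not given: they have to be found in the camera images.
- bottle: Dark wooden block (104 x 104 mm, 30 mm high, fixed to the desk) with a round amber bottle, 60 mm across, held fast in it. Origin: centre of the block's underside, on the desk and on the bottle's axis; z up. The bottle's shoulder begins 88 mm above the origin and narrows from 60 mm across to 31 mm across at 102 mm; above it is the neck.
- bottle_mouth (a point): Centre of the top of the neck (26 mm across), 130 mm above the desk, hidden under the cap at first; z up. A spring in it pushes the cap up into two notches (about 4 N shut, 10 N when the cap is fully down). The cap goes down 6 mm to a hard stop; until it is at least 4 mm down it can be neither turned nor lifted.
- cap_centre (a point): Centre (half-way up) of the ribbed black round safety cap, loose, 40 g, 50 mm across, 42 mm high: top 21 mm above this point, rim 21 mm below; z up along its axis. The upper 16 mm are solid, below is a hollow skirt with 4 mm walls. Shut, this point is 131 mm above the desk, the rim 8 mm above the top of the shoulder, and the cap has 1 to 2 mm and about 8 degrees of play.
- jar_centre (a point): Centre of a low amber jar with smooth lid, 62 mm across, 95 mm high, loose; a bystander.
- ink_centre (a point): Centre of a square ink bottle 50 x 50 x 60 mm, loose; a bystander.
- blotter_centre (a point): A wooden rocker blotter with knob, 64 x 108 x 72 mm, loose; point 30 mm above the desk on its middle; a bystander.
- tumbler_b: A glass tumbler, 82 mm across, 94 mm high, loose; origin at the centre of its underside; a bystander.
- tumbler_e: Another such tumbler, loose; a bystander.
- cap: The same cap; origin at the centre of its rim (underside), 110 mm above the desk when shut. Kept down 5 to 6 mm it turns anticlockwise seen from above (positive about z; clockwise is blocked) and is free between 60 and 115 degrees of turn (75 to 90 is best); then it lifts straight off freely. Let up before 60 degrees it is still caught.
Not all that is in view belongs to the job. Leave any green look-alike of the cap alone.

How it is judged:
By the outcome, as a careful person would: the job done as asked, in the order asked, and still so for the second after the job is handed in, while the arm keeps its last pose, push and grip.
It also fails if it takes over 35 s, if anything falls off the work surface, if the arm or the gripper's body presses on something with over 40 N, if the wrist force passes 120 N, or if a joint passes its speed limit or range.

### The arm

A 6-joint arm with a two-finger parallel gripper is mounted at the origin on a cart in front of the work surface, level with it; the furniture and walls round the work are solid. World frame = base frame: x ahead of the robot, y to its left, z up, the work surface at z = 0. Lengths are in m, angles in degrees, forces in N, time in s.
With the tool pointing down it reaches from about 0.35 to 0.875 m from the base axis. Payload 4.2 kg.
Tool frame: the origin (TCP) lies midway between the tips of the shut fingers; the grasp point (between the pads) lies 19 mm behind it; z points along the fingers, y is the direction in which the jaws open and shut (so a half turn about z gives the same grasp; the last joint's range is limited). The gripper opens to 87 mm and grips with 3 to 60 N. Pads are 19 mm wide; open, the fingers measure 117 mm over their backs; the gripper's body (75 mm by 190 mm) begins 51 mm behind the grasp point.
Start: joints at [-48.209, 22.042, 0.453, 0, -68.411, -14.817], TCP at [0.284, -0.557, 0.223] pointing down, gripper open.
Joint ranges: [-179.83, 179.83], [-69.29, 118.12], [-61.27, 80.66], [-181.25, 117.63], [-171.15, -9.14], [-177.46, 177.46]. Speed limits (degrees/s): [159.86, 159.86, 180, 180, 180, 180].

### API

Orientations are given as a 3x3 rotation matrix whose columns are the frame's x, y, z axes.
In Python, from station import sense, capture, calibration, finish_job gives the robot as it stands.
- The arm moves only by the tool carry_out, never from a script. Its argument "commands" is one flat list of numbers, 6 for each row, row after row: the shift along the tool's x, y, z in mm, then the turn, a rotation vector about the tool's x, y, z in rad. A call has 1 to 5 rows; each row shifts and turns the pose as measured when the row begins, along the tool's axes as they then stand; what a row does not reach is not made up. A row lasts 1/8 s, in which the tool goes at most 62.5 mm and 10.7 degrees, less where a joint would pass 70% of its speed; a pose out of reach is approached as far as the arm can. A call is refused whole if a number of a shift passes 62.5 or a number of a turn 0.188, either way. A call with a gripper value outside its range is refused whole. "grip" is the finger opening in mm, from 0 to 87, set as the call begins (left out, the last holds). The fingers move at their own pace and stop on an object; the grip force is fixed at half the most. Time passes only in rows, so rows that do not move let the fingers close. It gives the time, the measured TCP pose, the force and the opening at its end, in the units of the state.
- sense(): the state, without advancing time (a new reading comes with each control period).
- capture(name): name is "scene" or "top" or "wrist"; returns the picture (400x640x3 uint8, red, green, blue); there is no depth.
- calibration(name): a dict with "fx", "fy", "cx", "cy" (pixels), "dist" ([k1, k2, p1, p2, k3] as OpenCV has them; the pictures are not rectified), "rvec" (rotation vector, rad) and "tvec" (3), from world to camera coordinates, as OpenCV has them. Camera axes: x right, y down, z forward; pixel columns grow to the right and rows downward; lengths in m; the calibration is good to about 2 mm. A picture is of the moment at which its call begins: read the wrist's pose just before it. calibration takes no time and is no camera call; for the wrist camera it gives the pose at the moment of the call.
- finish_job(): hands the job in, once; it reports no verdict.
The state is a dict: "time_s": time; "joints": joint angles; "joint_velocities": joint speeds; "effort": joint torques, N m; "tcp_pos": TCP position; "ee_rot": TCP orientation; "wrist_force": force on the tool from outside, world axes, zero at the start; "moment": the same for the moment, N m; "gripper_width": opening from 0.0 (shut) to 1.0 (fully open).
Only numpy, scipy, OpenCV 4.12 (cv2) and the standard library are available. Lean on these libraries where they do the work, as an engineer would, in place of code of your own. Each camera call takes 0.05 s, during which the arm holds its last target.

## Working session

There is one attempt and no reset: what is moved stays moved. The work goes in short steps, Python scripts to look and compute and a tool call to move; the robot and the scene stay as the last step left them, time stands still between calls to the robot, and variables do not carry over. Pictures are saved under pics/ and viewed, and the job is handed in when it is done.

Besides the shell and the picture viewer there is one more tool, called after "Request:" by a JSON object that holds its "api" and its "payload". carry_out: Moves the arm, as the interface text tells. Its arguments: {"type":"object","properties":{"commands":{"type":"array"},"grip":{"type":"number"}},"required":["commands"]}

```bash
mkdir -p pics; ls
python3 - <<'E'
from station import *
import cv2
for n in ["scene","top","wrist"]:
    p=capture(n); cv2.imwrite(f"pics/{n}0.png",p[:,:,::-1])
    c=calibration(n); print(n,c)
print(sense())
E
```

```text
pics
scene {'fx': 514.3887777990336, 'fy': 514.3887777990336, 'cx': 311.9604846554487, 'cy': 200.27487404256163, 'dist': array([-0.06722096,  0.        ,  0.        ,  0.        ,  0.        ]), 'rvec': array([ 1.21695346, -2.26483615,  0.96684222]), 'tvec': array([0.3158672 , 0.40294052, 1.13622577])}
top {'fx': 462.7541921753994, 'fy': 462.7541921753994, 'cx': 321.29642947180116, 'cy': 195.33053075794479, 'dist': array([0.0299998, 0.       , 0.       , 0.       , 0.       ]), 'rvec': array([ 2.17825093, -2.13375023,  0.1542544 ]), 'tvec': array([-0.03757807,  0.55575651,  1.08463454])}
wrist {'fx': 311.01313120520115, 'fy': 311.01313120520115, 'cx': 316.51465231652816, 'cy': 196.63999098978368, 'dist': array([-0.05943776,  0.        ,  0.        ,  0.        ,  0.        ]), 'rvec': array([-1.55075633, -2.52759505, -0.37585881]), 'tvec': array([ 0.62459275, -0.0359365 ,  0.39200689])}
{'time_s': 0.15, 'joints': array([-4.82080837e+01,  2.20808069e+01,  3.99870254e-01, -2.06500517e-02,
       -6.84106100e+01, -1.48181107e+01]), 'joint_velocities': array([ 0.06591152, -0.09147112,  0.25602128,  0.12831415,  0.00127843,
        0.02738181]), 'effort': array([-2.16758485e-04, -3.91053092e+01,  1.87585813e+01,  4.22237098e+00,
        1.23393786e-02, -1.41925484e-04]), 'tcp_pos': array([ 0.28332515, -0.5566039 ,  0.2217233 ]), 'ee_rot': array([[-8.91274216e-01, -4.53464009e-01, -8.14935448e-04],
       [-4.53464734e-01,  8.91273098e-01,  1.41458500e-03],
       [ 8.48666566e-05,  1.63032762e-03, -9.99998667e-01]]), 'wrist_force': array([-0.03737253,  1.65219249,  0.04255581]), 'moment': array([ 0.03196986, -0.0358247 ,  0.00489196]), 'gripper_width': 1.004186330016254}
```

View pics/scene0.png

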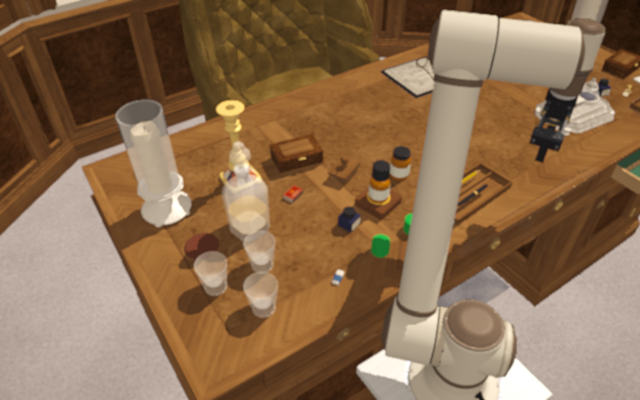

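View pics/top0.png

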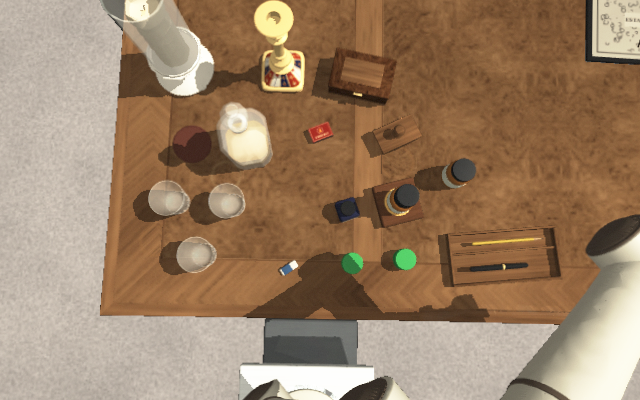

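View pics/wrist0.png

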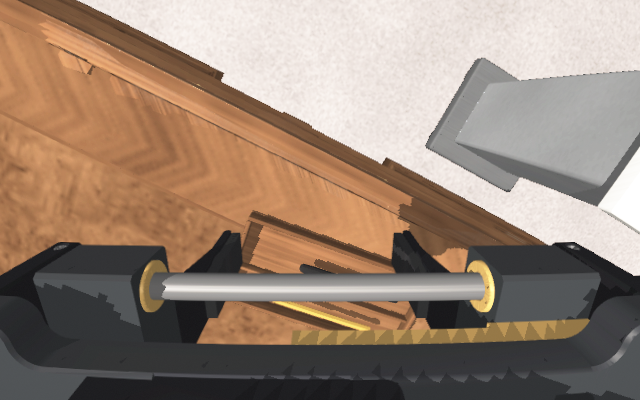

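In the top view:
- The candidates for the cap are the black cap on the block bottle (405,196), the jar's dark lid (462,170) and the green look-alikes (353,263) and (405,259).
- The ink bottle is at (347,209).
- By the description I choose the cap on the bottle in the wooden block, at (405,196). I'll check it in a crop.

Run:
```python
import cv2
a=cv2.imread("pics/top0.png")[100:260,330:490]; b=cv2.imread("pics/scene0.png")[135:265,325:425]
cv2.imwrite("pics/c_top.png",cv2.resize(a,None,fx=3.75,fy=3.75,interpolation=cv2.INTER_CUBIC))
cv2.imwrite("pics/c_sc.png",cv2.resize(b,None,fx=4.5,fy=4.5,interpolation=cv2.INTER_CUBIC))
```

```text
(no output)
```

View pics/c_top.png

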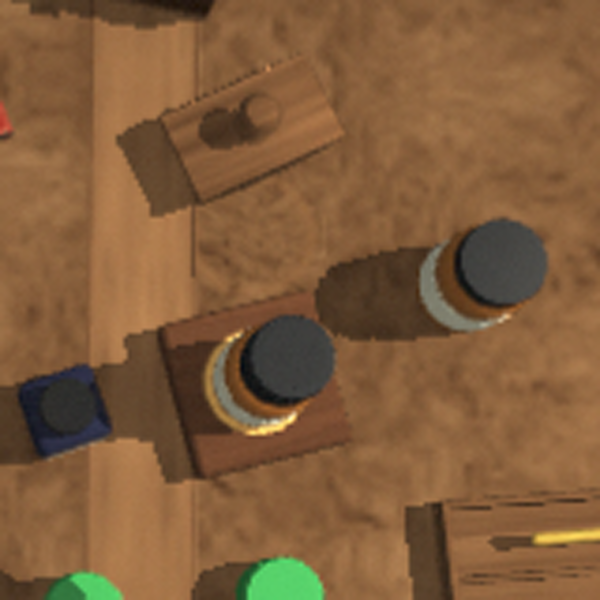

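View pics/c_sc.png

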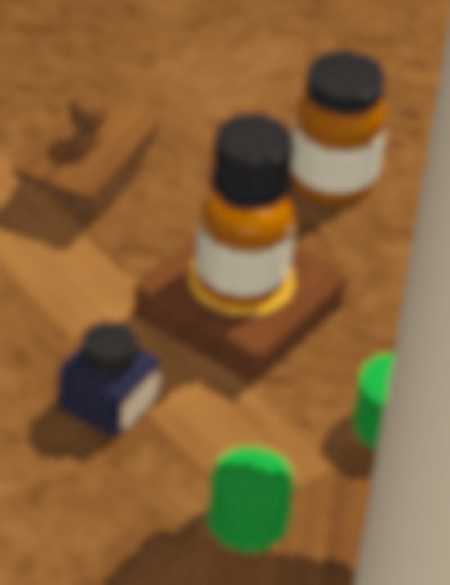

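Both crops confirm it. The ribbed tall cap on the bottle in the block has its top disc at about (406.7,195.2) in the top view and (381.2,165.5) in the scene view.

```bash
cat > h.py <<'E'
import numpy as np, cv2
from station import *
def cal(n):
    c=calibration(n); K=np.array([[c['fx'],0,c['cx']],[0,c['fy'],c['cy']],[0,0,1.]]); return K,np.array(c['dist']),np.array(c['rvec']),np.array(c['tvec'])
def ray(n,p,C=None):
    K,d,r,t=C or cal(n); R=cv2.Rodrigues(r)[0]
    q=cv2.undistortPoints(np.array([[p]],float),K,d)[0,0]
    return -R.T@t, R.T@np.array([q[0],q[1],1])
def atz(n,p,z,C=None):
    o,v=ray(n,p,C); return o+v*(z-o[2])/v[2]
def proj(n,P,C=None):
    K,d,r,t=C or cal(n); return cv2.projectPoints(np.atleast_2d(np.array(P,float)),r,t,K,d)[0][:,0]
def circ(n,c,r,z,C=None):
    a=np.linspace(0,2*np.pi,60); return proj(n,np.c_[c[0]+r*np.cos(a),c[1]+r*np.sin(a),0*a+z],C)
E
python3 - <<'E'
from h import *
T=lambda u,v:((u+.5)/3.75-.5+330,(v+.5)/3.75-.5+100)
S=lambda u,v:((u+.5)/4.5-.5+325,(v+.5)/4.5-.5+135)
print("cap top",atz("top",T(289,358),.152),atz("scene",S(254,139),.152))
print("jar",atz("top",T(502,262),.095),atz("scene",S(345,75),.095))
for p in [(163,328),(202,477),(350,437),(312,292)]: print("blk",atz("top",T(*p),.03))
print("blot",atz("top",T(262,112),.072)); 
for p in [(165,120),(203,200),(343,130),(303,58)]: print("blotc",atz("top",T(*p),.03))
print("ink",atz("top",T(68,405),.06)); 
for n in[(288,590),(85,605)]: print("green",atz("top",T(*n),.042))
E
```

```text
cap top [ 0.54543195 -0.21113331  0.152     ] [ 0.54392226 -0.21322332  0.152     ]
jar [ 0.61606745 -0.35394543  0.095     ] [ 0.61504069 -0.35556402  0.095     ]
blk [ 0.58046018 -0.1525876   0.03      ]
blk [ 0.48370283 -0.17823559  0.03      ]
blk [ 0.51164499 -0.27400852  0.03      ]
blk [ 0.60639213 -0.250038    0.03      ]
blot [ 0.7148823  -0.21001747  0.072     ]
blotc [ 0.72006279 -0.15314546  0.03      ]
blotc [ 0.666411   -0.17851346  0.03      ]
blotc [ 0.71577881 -0.27117489  0.03      ]
blotc [ 0.76447566 -0.24487142  0.03      ]
ink [ 0.52531586 -0.08919684  0.06      ]
green [ 0.41254522 -0.2310212   0.042     ]
green [ 0.40046698 -0.1026492   0.042     ]
```

The cap axis is at about (0.545,-0.2125). The two cameras and the block centre (0.5455,-0.2138) agree within 2 mm. I'll travel at the present height and orientation.

Request:
{"api": "carry_out", "payload": {"commands": [-40,19,0,0,0,0,-50,24,0,0,0,0,-50,24,0,0,0,0,-50,24,0,0,0,0,-50,24,0,0,0,0], "grip": 87}}

```text
time_s: 0.78
tcp_pos: [0.4471, -0.3421, 0.2193]
ee_rot: [[-0.895, -0.446, -0.004], [-0.446, 0.895, 0.004], [0.002, 0.005, -1.0]]
wrist_force: [0.5, -1.2, -0.3]
gripper_width: 0.998
```

Request:
{"api": "carry_out", "payload": {"commands": [-50,25,0,0,0,0,-50,25,0,0,0,0,-36,17,0,0,0,0,0,0,0,0,0,0]}}

```text
time_s: 1.27
tcp_pos: [0.5428, -0.2137, 0.2182]
ee_rot: [[-0.893, -0.451, -0.005], [-0.451, 0.893, 0.004], [0.002, 0.006, -1.0]]
wrist_force: [-0.4, 0.4, 0.2]
gripper_width: 0.994
```

Run:
```python
from h import *
s=sense(); C=cal("wrist"); p=capture("wrist"); cv2.imwrite("pics/w1.png",p[:,:,::-1]); s2=sense()
print(s['tcp_pos'],s2['tcp_pos'],s['ee_rot'].round(3),s['joints'].round(1),s['time_s'])
R=s['ee_rot']; print("tool delta mm",R.T@(np.array([.545,-.2125,s['tcp_pos'][2]])-s['tcp_pos'])*1e3)
im=p[:,:,::-1].copy()
for z in(.152,): 
    cv2.polylines(im,[circ("wrist",(.545,-.2125),.025,z,C).round().astype(int)],True,(0,0,255),1)
cv2.imwrite("pics/w1o.png",im)
q=capture("top"); cv2.imwrite("pics/t1.png",q[:,:,::-1])
```

```text
[ 0.54278729 -0.21366288  0.21823052] [ 0.54191473 -0.21457341  0.21816926] [[-0.893 -0.451 -0.005]
 [-0.451  0.893  0.004]
 [ 0.002  0.006 -1.   ]] [ -5.7  18.4  -5.6  -0.2 -66.3 -57.4] 1.275
tool delta mm [-2.49934846  0.04020776 -0.00591555]
```

View pics/w1o.png

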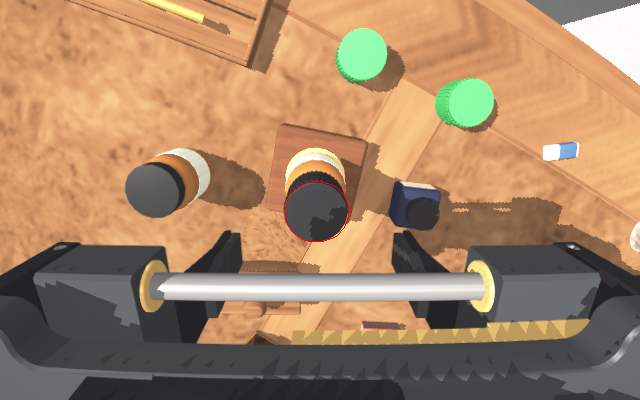

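The wrist view shows the cap's top disc at (317,211), inside my predicted circle (red), between the fingers. I'll descend now.

Request:
{"api": "carry_out", "payload": {"commands": [-2.5,1,25,0.004,-0.005,0,0,0,30,0,0,0,0,0,25,0,0,0,0,0,15,0,0,0,0,0,0,0,0,0]}}

```text
time_s: 2.0
tcp_pos: [0.5399, -0.2187, 0.1219]
ee_rot: [[-0.897, -0.441, 0.002], [-0.441, 0.897, 0.002], [-0.003, 0.001, -1.0]]
wrist_force: [-0.8, -0.5, -0.3]
gripper_width: 0.997
```

Run:
```python
from h import *
s=sense();R=s['ee_rot']
print(s['tcp_pos'],R.round(4),s['wrist_force'],s['joints'].round(1)); print("tool delta mm",R.T@(np.array([.545,-.2125,.107])-s['tcp_pos'])*1e3)
```

```text
[ 0.53987865 -0.21866299  0.12186299] [[-0.8975 -0.4411  0.002 ]
 [-0.4411  0.8975  0.0022]
 [-0.0028  0.0011 -1.    ]] [-0.7676227  -0.51622161 -0.27883267] [ -6.2  23.1 -13.5  -0.2 -53.3 -57.5]
tool delta mm [-7.27328535  3.25610663 14.88678199]
```

Request:
{"api": "carry_out", "payload": {"commands": [-7,3,8,0,0,0,0,0,7,0,0,0,0,0,0,0,0,0]}}

```text
time_s: 2.38
tcp_pos: [0.5465, -0.2132, 0.1081]
ee_rot: [[-0.898, -0.441, 0.006], [-0.441, 0.898, 0.001], [-0.006, -0.002, -1.0]]
wrist_force: [0.3, -1.3, 0.4]
gripper_width: 0.999
```

Run:
```python
from h import *
s=sense();R=s['ee_rot']
print(s['tcp_pos'],s['wrist_force'],s['joint_velocities'].round(2)); print("tool delta mm",R.T@(np.array([.545,-.2125,.107])-s['tcp_pos'])*1e3)
C=cal("wrist"); p=capture("wrist")[:,:,::-1].copy(); s=sense(); print(s['tcp_pos'])
cv2.polylines(p,[circ("wrist",(.545,-.2125),.025,.152,C).round().astype(int)],True,(0,0,255),1)
cv2.imwrite("pics/w2.png",p)
```

```text
[ 0.54653212 -0.21316479  0.10813578] [ 0.31903235 -1.29204719  0.40878581] [ 0.21 -0.42  0.89  0.34  0.14 -0.06]
tool delta mm [1.08900333 1.27397032 1.12712656]
[ 0.54682037 -0.2132591   0.10850806]
```

View pics/w2.png

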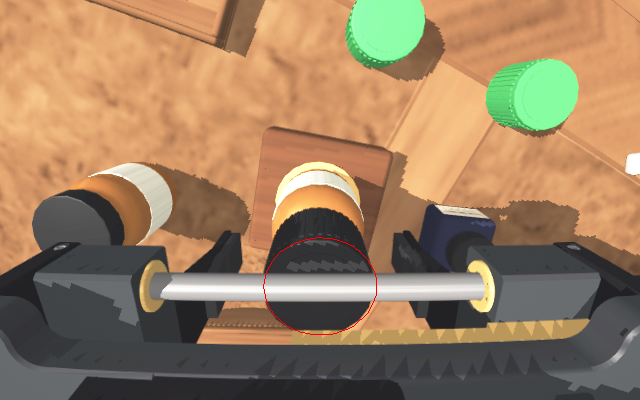

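The wrist view shows the cap centred between the fingers, its top at about (320,285) and matching the prediction. I'll trim the position and close.

Request:
{"api": "carry_out", "payload": {"commands": [1,1,1,0.001,0.006,0,0,0,0,0,0,0]}}

```text
time_s: 2.68
tcp_pos: [0.5458, -0.2127, 0.1081]
ee_rot: [[-0.897, -0.441, 0.003], [-0.441, 0.897, -0.003], [-0.001, -0.004, -1.0]]
wrist_force: [0.4, 0.3, 0.5]
gripper_width: 0.995
```

Request:
{"api": "carry_out", "payload": {"commands": [0,0,0,0,0,0,0,0,0,0,0,0,0,0,0,0,0,0,0,0,0,0,0,0,0,0,0,0,0,0], "grip": 30}}

```text
time_s: 3.3
tcp_pos: [0.546, -0.2128, 0.1085]
ee_rot: [[-0.897, -0.441, 0.004], [-0.441, 0.897, -0.003], [-0.002, -0.005, -1.0]]
wrist_force: [-0.4, -0.1, 0.2]
gripper_width: 0.568
```

The gripper stopped at 49.4 mm, so it is on the cap. Now I press down gradually.

Request:
{"api": "carry_out", "payload": {"commands": [0,0,3,0,0,0,0,0,3,0,0,0]}}

```text
time_s: 3.55
tcp_pos: [0.546, -0.2129, 0.1041]
ee_rot: [[-0.897, -0.442, 0.004], [-0.442, 0.897, -0.004], [-0.002, -0.005, -1.0]]
wrist_force: [-2.8, 2.0, 7.4]
gripper_width: 0.569
```

Request:
{"api": "carry_out", "payload": {"commands": [0,0,3,0,0,0]}}

```text
time_s: 3.68
tcp_pos: [0.5461, -0.2129, 0.1024]
ee_rot: [[-0.897, -0.442, 0.004], [-0.442, 0.897, -0.004], [-0.002, -0.006, -1.0]]
wrist_force: [-5.0, 3.3, 15.8]
gripper_width: 0.565
```

Request:
{"api": "carry_out", "payload": {"commands": [0,0,1.5,0,0,0]}}

```text
time_s: 3.8
tcp_pos: [0.5461, -0.2129, 0.1025]
ee_rot: [[-0.897, -0.443, 0.005], [-0.443, 0.896, -0.005], [-0.002, -0.006, -1.0]]
wrist_force: [-3.1, 3.3, 9.7]
gripper_width: 0.563
```

Run:
```python
from h import *
s=sense();print(s['tcp_pos'],s['wrist_force'],s['joint_velocities'].round(2),s['moment'],s['joints'].round(1))
C=cal("wrist"); p=capture("wrist")[:,:,::-1].copy()
for z in (.146,.152): cv2.polylines(p,[circ("wrist",(.545,-.2125),.025,z,C).round().astype(int)],True,(0,0,255) if z>.15 else (0,255,0),1)
cv2.imwrite("pics/w3.png",p[150:350,200:440].repeat(3,0).repeat(3,1))
```

```text
[ 0.54607602 -0.2129227   0.10245246] [-3.10736415  3.27125228  9.7484745 ] [ 0.06 -0.11 -0.28  0.25  0.59 -0.03] [ 0.67506766  0.99967845 -0.07521875] [ -5.3  24.5 -14.7   0.3 -50.5 -58.6]
```

View pics/w3.png

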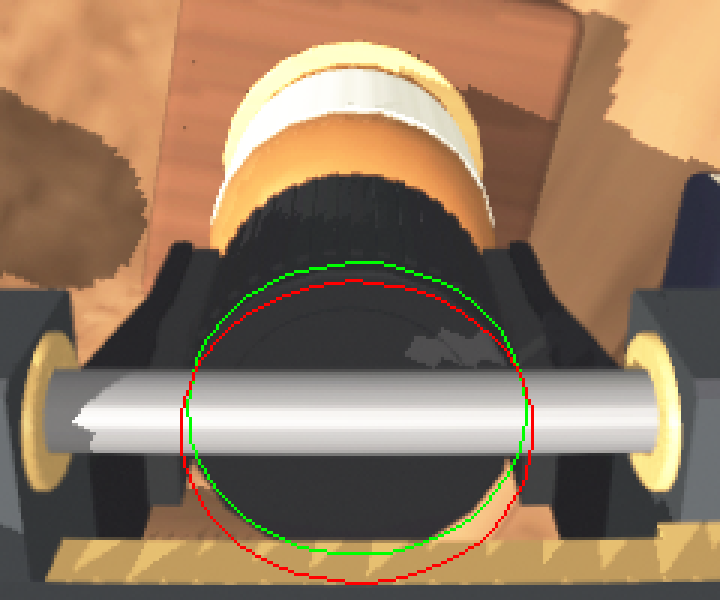

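The cap is down: its outline matches the green prediction for 6 mm down, and TCP z stays at 0.1025 against the stop. I start turning anticlockwise, which is negative about tool z, while pushing about 3 mm per row.

Request:
{"api": "carry_out", "payload": {"commands": [0,0,3,0,0,-0.1,0,0,3,0,0,-0.15]}}

```text
time_s: 4.1
tcp_pos: [0.547, -0.2131, 0.1024]
ee_rot: [[-0.753, -0.658, 0.008], [-0.658, 0.753, -0.007], [-0.001, -0.01, -1.0]]
wrist_force: [-7.3, 5.9, 19.2]
gripper_width: 0.566
```

```bash
cat > st.py <<'E'
from h import *
s=sense();R=s['ee_rot']
print(s['tcp_pos'].round(4),"F",s['wrist_force'].round(1),"M",s['moment'].round(2),"j",s['joints'].round(1))
yaw=np.degrees(np.arctan2(R[1,0],R[0,0])); print("turned",(yaw-(-153.8))%360, "z",R[:,2].round(4),"tool d",(R.T@(np.array([.546,-.2129,.1025])-s['tcp_pos'])*1e3).round(1))
print("tilt fix rotvec tool",R.T@np.cross(R[:,2],[0,0,-1]),"w",s['gripper_width']*87)
E
python3 st.py
```

```text
[ 0.547  -0.2131  0.1024] F [-7.3  5.9 19.2] M [ 1.87  2.14 -0.15] j [ -5.3  24.5 -14.7   0.5 -50.3 -43.9]
turned 14.926342801648275 z [ 0.0077 -0.0069 -0.9999] tool d [ 0.6  0.8 -0.1]
tilt fix rotvec tool [-0.01026707  0.00125447  0.        ] w 49.27369099527276
```

Request:
{"api": "carry_out", "payload": {"commands": [0.5,0.7,2.5,-0.01,0.001,-0.17,0,0,2.5,0,0,-0.17]}}

```text
time_s: 4.35
tcp_pos: [0.5471, -0.2129, 0.1024]
ee_rot: [[-0.48, -0.877, 0.003], [-0.877, 0.48, -0.002], [0.0, -0.004, -1.0]]
wrist_force: [-5.2, 3.8, 13.2]
gripper_width: 0.565
```

```bash
python3 st.py
python3 - <<'E'
from h import *
C=cal("wrist"); p=capture("wrist")[:,:,::-1].copy()
cv2.imwrite("pics/w4.png",p[150:350,200:440].repeat(3,0).repeat(3,1))
E
```

```text
[ 0.5471 -0.2129  0.1024] F [-5.2  3.8 13.2] M [ 1.28  1.27 -0.12] j [ -5.4  24.7 -14.4   0.1 -50.8 -23.3]
turned 35.133909524719186 z [ 0.0033 -0.0021 -1.    ] tool d [ 0.5  0.9 -0.1]
tilt fix rotvec tool [-0.003879   -0.00026422  0.        ] w 49.160822412686976
```

View pics/w4.png

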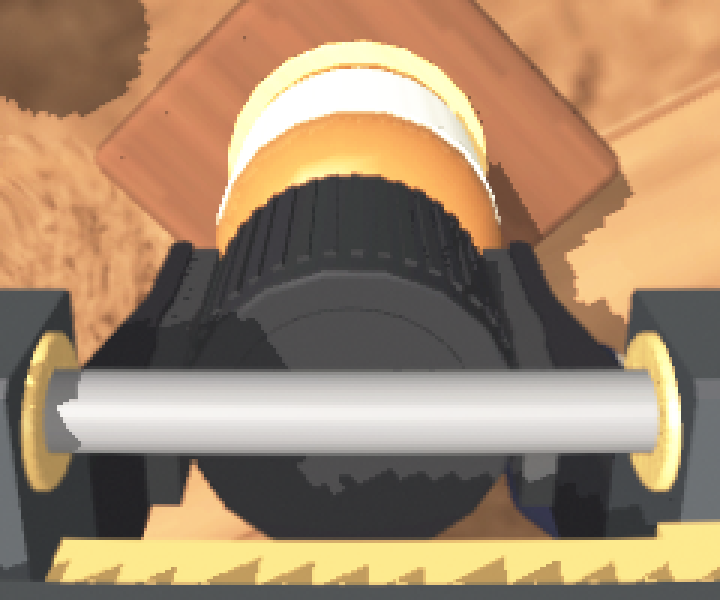

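Ribs are visible, the grip is intact, and the yaw moment is only 0.12 N m, so the cap turns with the gripper at 35°. I'll continue.

Request:
{"api": "carry_out", "payload": {"commands": [0.5,0.8,2.5,-0.004,0,-0.17,0,0,2.5,0,0,-0.17]}}

```text
time_s: 4.65
tcp_pos: [0.5463, -0.2127, 0.1024]
ee_rot: [[-0.144, -0.99, 0.001], [-0.99, 0.144, -0.002], [0.001, -0.002, -1.0]]
wrist_force: [-6.7, 3.5, 14.6]
gripper_width: 0.569
```

```bash
python3 st.py
```

```text
[ 0.5463 -0.2127  0.1024] F [-6.7  3.5 14.6] M [ 1.04  1.79 -0.16] j [ -5.4  24.6 -14.4   0.1 -50.9  -2.9]
turned 55.53815611879665 z [ 0.0014 -0.0016 -1.    ] tool d [ 0.2  0.3 -0.1]
tilt fix rotvec tool [-0.0015874  -0.00139091  0.        ] w 49.4645938756663
```

Request:
{"api": "carry_out", "payload": {"commands": [0.2,0.3,2.5,-0.002,-0.001,-0.17,0,0,2.5,0,0,-0.16,0,0,2.5,0,0,-0.15]}}

```text
time_s: 5.03
tcp_pos: [0.546, -0.2127, 0.1024]
ee_rot: [[0.346, -0.938, 0.002], [-0.938, -0.346, -0.002], [0.003, -0.001, -1.0]]
wrist_force: [-6.0, 3.7, 14.7]
gripper_width: 0.569
```

```bash
python3 st.py
```

```text
[ 0.546  -0.2127  0.1024] F [-6.   3.7 14.7] M [ 1.05  1.94 -0.17] j [ -5.4  24.6 -14.4   0.1 -50.8  25.5]
turned 84.03696294487011 z [ 0.0018 -0.0022 -1.    ] tool d [ 0.2  0.1 -0.1]
tilt fix rotvec tool [-0.0009088  -0.00263735  0.        ] w 49.517262530850644
```

84° turned. Now I lift gently and watch the force.

Request:
{"api": "carry_out", "payload": {"commands": [0,0,-3,0,0,0,0,0,-4,0,0,0,0,0,-5,0,0,0]}}

```text
time_s: 5.4
tcp_pos: [0.5456, -0.2126, 0.1153]
ee_rot: [[0.347, -0.938, 0.002], [-0.938, -0.347, -0.002], [0.003, -0.001, -1.0]]
wrist_force: [1.0, -1.1, -0.7]
gripper_width: 0.57
```

```bash
python3 st.py
```

```text
[ 0.5456 -0.2126  0.1153] F [ 1.  -1.1 -0.7] M [-0.02  0.12 -0.02] j [ -5.4  23.7 -13.7   0.1 -52.5  25.6]
turned 84.07640906730845 z [ 0.0018 -0.0022 -1.    ] tool d [ 0.4 -0.3 12.8]
tilt fix rotvec tool [-0.00089642 -0.00264291  0.        ] w 49.59463545524713
```

It rose 13 mm with no pull, so the cap is free. I'll keep lifting straight.

Request:
{"api": "carry_out", "payload": {"commands": [0.3,-0.2,-10,-0.001,-0.002,0,0,0,-14,0,0,0,0,0,-14,0,0,0,0,0,-8,0,0,0]}}

```text
time_s: 5.9
tcp_pos: [0.5462, -0.2128, 0.1637]
ee_rot: [[0.346, -0.938, -0.0], [-0.938, -0.346, -0.0], [0.0, 0.0, -1.0]]
wrist_force: [-0.3, 0.6, -0.7]
gripper_width: 0.572
```

```bash
python3 st.py
```

```text
[ 0.5462 -0.2128  0.1637] F [-0.3  0.6 -0.7] M [0.02 0.06 0.02] j [ -5.5  21.  -10.1   0.  -58.9  25.7]
turned 84.06141053127976 z [-1.e-04 -4.e-04 -1.e+00] tool d [-0.   0.2 61.2]
tilt fix rotvec tool [ 0.00023817 -0.00039091  0.        ] w 49.72154589689015
```

Request:
{"api": "carry_out", "payload": {"commands": [0,0,-12,0,0,0,0,0,-14,0,0,0,0,0,-10,0,0,0,0,0,-3,0,0,0,0,0,0,0,0,0]}}

```text
time_s: 6.52
tcp_pos: [0.5464, -0.2127, 0.2065]
ee_rot: [[0.346, -0.938, 0.002], [-0.938, -0.346, -0.0], [0.001, -0.002, -1.0]]
wrist_force: [-0.5, 0.1, 0.0]
gripper_width: 0.566
```

```bash
python3 st.py;  python3 - <<'E'
from h import *
for n in("wrist","top","scene"):
    p=capture(n)[:,:,::-1].copy(); cv2.imwrite(f"pics/{n}5.png",p)
p=cv2.imread("pics/scene5.png")[60:260,310:450]; cv2.imwrite("pics/scene5c.png",cv2.resize(p,None,fx=3,fy=3,interpolation=cv2.INTER_CUBIC))
E
```

```text
[ 0.5464 -0.2127  0.2065] F [-0.5  0.1  0. ] M [-0.04  0.11 -0.02] j [ -5.5  18.9  -6.7   0.  -64.3  25.7]
turned 84.0557111740868 z [ 1.8e-03 -4.0e-04 -1.0e+00] tool d [-1.00e-01  6.00e-01  1.04e+02]
tilt fix rotvec tool [-0.00151435 -0.00100499  0.        ] w 49.27025444190703
```

View pics/wrist5.png

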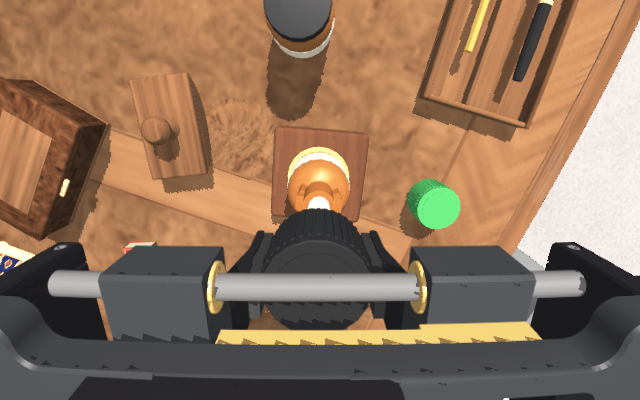

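View pics/scene5c.png

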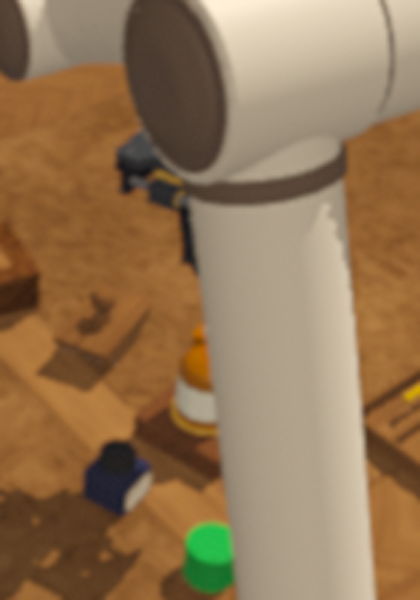

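View pics/top5.png

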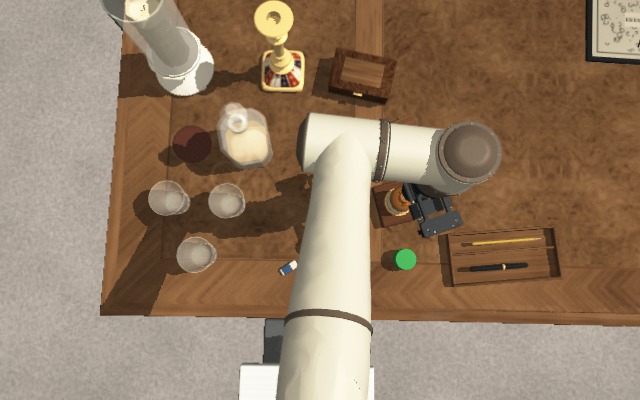

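The wrist view shows the bare neck at (318,200) and the cap in the gripper, its top at about (318,280). The bystanders stand where they were. I'll settle and check the cap's height in the gripper by overlay.

Request:
{"api": "carry_out", "payload": {"commands": [0,0,1,-0.001,-0.001,0,0,0,0,0,0,0,0,0,0,0,0,0]}}

```text
time_s: 7.05
tcp_pos: [0.5457, -0.2126, 0.2037]
ee_rot: [[0.346, -0.938, -0.003], [-0.938, -0.346, 0.001], [-0.002, 0.003, -1.0]]
wrist_force: [-0.3, 0.7, -0.3]
gripper_width: 0.566
```

```bash
python3 st.py;  python3 - <<'E'
from h import *
s=sense();print(s['joint_velocities'].round(2)); t=s['tcp_pos']; C=cal("wrist")
p=capture("wrist")[:,:,::-1].copy(); p=cv2.resize(p,None,fx=3,fy=3,interpolation=cv2.INTER_CUBIC)
for z,r,c in((t[2]+.0435,.025,(0,0,255)),(t[2]+.0015,.025,(0,255,0)),(.13,.013,(255,255,0))):
    cv2.polylines(p,[(circ("wrist",(.5455,-.2128) ,r,z,C)*3+1).round().astype(int)],True,c,1)
cv2.imwrite("pics/w6.png",p[430:1030,580:1360])
E
```

```text
[ 0.5457 -0.2126  0.2037] F [-0.3  0.7 -0.3] M [-0.02  0.11 -0.  ] j [ -5.5  19.1  -6.8  -0.  -64.3  25.7]
turned 84.05103655039265 z [-2.9e-03  7.0e-04 -1.0e+00] tool d [  0.5  -0.4 101.2]
tilt fix rotvec tool [0.00252469 0.00166285 0.        ] w 49.26393783805869
[-0.07  0.15 -0.11 -0.04  0.07 -0.01]
```

View pics/w6.png

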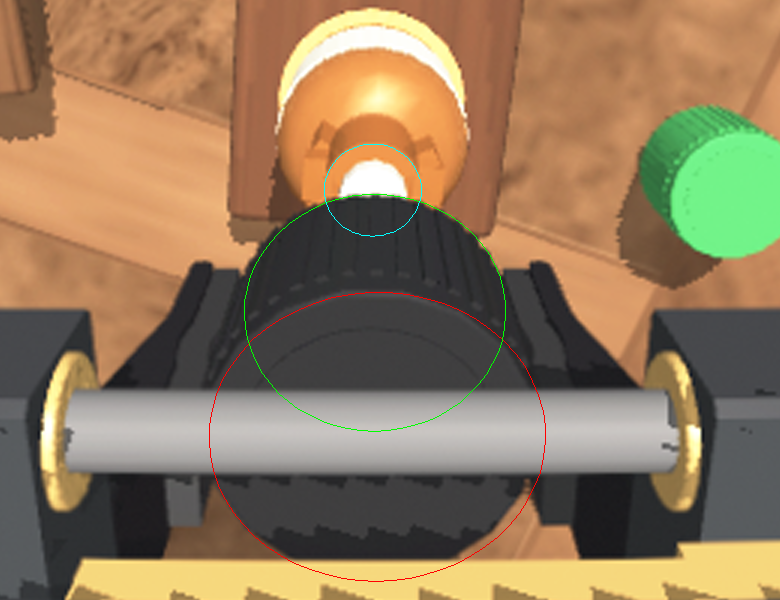

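The overlay fits. The rim (green) and the mouth (cyan) match the picture, which puts the rim about 75 mm above the mouth, on axis and still. I'm handing in.

```bash
python3 -c "
from station import *
finish_job()"
```

```text
the job is handed in; nothing more can be done
```

The bottle is open and the cap is in the gripper above it; I handed the job in at about 7.1 s. I gripped the cap on the block bottle and pressed it 6 mm down to the stop with about 10–19 N. I then turned it 84° anticlockwise while pressing, and lifted it straight off without resistance.

Last checks before handing in:
- **Cap height:** the rim is about 75 mm above the mouth, from the gripper height and the wrist camera overlay.
- **Alignment:** the tool is within about 1 mm of the bottle's estimated axis and tilted under 0.2°, with joint speeds near zero. The overlay's lower edge of the cap's top sat slightly outside the visible cap, by about 2–3 mm.
- **Grip:** the fingers hold at 49.3 mm, with wrist force under 1 N.
- **Bystanders:** none looked moved. In the last pictures the arm hid parts of the desk in the top and scene views, so I judged the jar and blotter from the wrist view, the ink bottle from the scene view and the tumblers from the top view.

No check failed. While pressing and turning there was a side force of up to about 9 N, well below the limits.

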